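# Close and cam-lock the tilt-out adapter bin

## Task

The adapter bin on the side of the sloping test console has been left tipped out. Push it back until it clicks past its catch, and then turn the cam disc on the console's sloping top clockwise half a turn, as far as it goes, so that its hook catches the bin's bolt and draws the bin in tight. Leave the power brick, the solder spool and the screwdriver where they are.

Things in the scene. Friction and masses are not known exactly. Their poses are not given: they have to be found in the camera images.
- console: Grey wedge-shaped console with a black top plate, fixed to the bench, 160 mm deep (x -80 to 80), 145 mm wide (y -85 to 60). Origin: on the bench under the middle of its top; z up, x away from its low front. The top slopes at 35 degrees: 90 mm high in front, 146 over the origin, 202 at the back. The bin is on its +y side; behind the bin (x 76 to 84, y 50 to 135) stands the catch's bracket, 147 mm high.
- bin (a joint): Tilt of the bin, rad: 0 upright and tight, about 0.06 clicked, 0.65 tipped out fully (top leaning to the console's +y). Stiff pivot: it stays where left (about 4 N at the rim moves it). From 0.23 to 0.06 the catch resists, up to 10 N at the rim. Below 0.055 a spring pad pushes it back out with 4 to 8 N: only the cam keeps it tight.
- bin_hinge (a point): Middle of the bin's level pivot axis, 40 mm above the bench; turns with the bin. x: the pivot axis (the console's x); z: up along the bin (straight up at joint 0); y: out of the bin's outer face.
- bin_rim (a point): Middle of the upper edge of the bin's flat outer face, at (0, 48, 125) mm in the frame of bin_hinge. The bin is an open-topped grey plastic box, 120 mm long (x), 70 deep (y -22 to 48 from the pivot), 120 high (z 5 to 125), walls 4 mm, circuit cards inside.
- bin_bolt (a point): Near the tip of the bin's bolt: a steel pin 8 mm thick, square to the slope, on a stem reaching from the bin's inner wall over the sloping top. With the bin clicked it stands in the cam's mouth, 36 mm from the cam's axis; drawn in, 29 mm.
- cam (a joint): Angle of the cam disc, rad, growing clockwise looking down on the slope. Near 0 (-0.3 to 0.25) its mouth is open to the bin and lets the bolt in. Turned on, the spiral hook passes behind the bolt and draws it in, fully from about 2.7; hard stop at 3.2. Stiff (0.1 to 0.3 N m), stays where left. If turned before the bin is clicked in, the hook keeps the bolt out.
- cam_grip (a point): On the cam's axis inside the black grip bar, 53 mm out from the slope; turns with the cam. z: the axis, out of the slope (35 degrees from vertical, leaning to the console's front); x: along the bar. Bar: 64 mm long (x), 14 wide (y), 26 to 62 mm out from the slope. Under it the steel disc with hook, 100 mm across, 14 to 24 mm above the slope; the bolt's tip reaches 28 mm at most.
- brick: Black power brick, 110 x 65 x 34 mm, loose on the bench beside the console; origin under its middle. Bystander.
- spool: Grey solder spool standing upright, 66 mm across, 56 mm high; origin under its middle. Bystander.
- driver: Screwdriver 170 mm long lying on the bench in front of the console; bystander.

How it is judged:
By the outcome, as a careful person would: the job done as asked, in the order asked, and still so for the second after the job is handed in, with the robot touching nothing.
It also fails if it takes over 69 s, if anything falls off the work surface, if the arm or the gripper's body presses on something with over 40 N, if the wrist force passes 120 N, or if a joint passes its speed limit or range.

## Robot

A 6-joint arm with a two-finger parallel gripper is mounted at the origin on the work surface. World frame = base frame: x ahead of the robot, y to its left, z up, the work surface at z = 0. Lengths are in m, angles in rad, forces in N, time in s.
With the tool pointing down it reaches from about 0.3 to 0.875 m from the base axis. Payload 6.4 kg.
Tool frame: the origin (TCP) lies on the centre line of the jaws, within the pads' length; the fingertips stand 25 mm ahead of it and the grasp point (between the pads) lies 6 mm ahead of it (ctrl.tips_ahead is the z of the fingertips in the tool frame, in m); z points along the fingers, x is the direction in which the jaws open and shut, and the axes are right-handed (so a half turn about z gives the same grasp; the last joint's range is limited). The gripper opens to 85 mm and grips with 20 to 120 N. Pads are 22 mm wide; open, the fingers measure 114 mm over their backs; the gripper's body (76 mm by 85 mm) begins 54 mm behind the grasp point. The pads swing forward as they close: fully open they stand 13 mm farther back than shut.
Start: joints at [-1.526, 0.181, 1.607, -0, 1.354, -0.206], TCP at [0.143, -0.557, 0.221] pointing down, gripper open.
Joint ranges: [-2.99, 2.99], [-0.89, 2.07], [0.3, 2.58], [-1.14, 4.28], [0, 2.63], [-3.12, 3.12]. Speed limits (rad/s): [2.57, 2.57, 3.01, 3.14, 3.14, 3.14].

## Interface

Orientations are given as a unit quaternion [w, x, y, z].
In Python, from bench import ctrl gives the robot as it stands.
- The arm moves only by the shell command python3 -m pendant 'ROWS'. ROWS is JSON, a list that holds one entry, the list of rows, each a list of 7 numbers: the shift along the tool's x, y, z in m, then the turn, a rotation vector about the tool's x, y, z in rad, then the closure, from -1 (fully open) to 1 (shut). A call has 1 to 10 rows; each row shifts and turns the commanded pose from where the row before left it, along the tool's axes as they then stand; what a row does not reach is not made up. A row lasts 1/10 s, in which the tool goes at most 50 mm and 8.59 degrees, less where a joint would pass 70% of its speed; a pose out of reach is approached as far as the arm can. A call with a gripper value outside its range is refused whole. The fingers move at their own pace and stop on an object; the grip force is fixed at half the most. Time passes only in rows, so rows that do not move let the fingers close. It gives the time, the measured TCP pose, the force and the opening at its end, in the units of the state.
- ctrl.get_obs(): the state, without advancing time (a new reading comes with each control period).
- ctrl.camera(name): name is "scene" or "top"; returns (picture, depth): 480x640x3 uint8, red, green, blue; 480x640 float32, m along the optical axis (not along the pixel's ray), 0 where there is no reading.
- ctrl.calibration(name): a dict with "fov_y" (degrees; the focal length in pixels is half the picture's height over the tangent of half this angle, whatever the lens; pixels are square), "cx", "cy" (the principal point, pixels), "camera_from_world" (4x4, takes a point from world to camera coordinates). Camera axes: x right, y down, z forward; pixel columns grow to the right and rows downward; lengths in m; the calibration is good to about 2 mm. A picture is of the moment at which its call begins. calibration takes no time and is no camera call.
- ctrl.hand_in(): hands the job in, once; it reports no verdict.
The state is a dict: "time_s": time; "q": joint angles; "dq": joint speeds; "joint_efforts": joint torques, N m; "eef_pos": TCP position; "eef_rot": TCP orientation; "wrist_force": force on the tool from outside, world axes, zero at the start; "torque": the same for the moment, N m; "opening": opening from 0.0 (shut) to 1.0 (fully open).
Only numpy, scipy, OpenCV 4.12 (cv2) and the standard library are available. Lean on these libraries where they do the work, as an engineer would, in place of code of your own. Each camera call takes 0.05 s, during which the arm holds its last target.

## Working session

There is one attempt and no reset: what is moved stays moved. The work goes in short steps, Python scripts to look and compute and a shell command to move; the robot and the scene stay as the last step left them, time stands still between calls to the robot, and variables do not carry over. Pictures are saved under pics/ and viewed, and the job is handed in when it is done.

```bash
ls; mkdir -p pics
cat > h.py <<'E'
import numpy as np,cv2
from bench import ctrl
from scipy.spatial.transform import Rotation as R
def cal(n):
    c=ctrl.calibration(n); f=240/np.tan(np.radians(c['fov_y'])/2)
    return f,c['cx'],c['cy'],np.array(c['camera_from_world'])
def cloud(n,d):
    f,cx,cy,T=cal(n); v,u=np.mgrid[:480,:640]
    P=np.stack([(u-cx)/f*d,(v-cy)/f*d,d],-1)
    return (P-T[:3,3])@T[:3,:3]
def tool():
    o=ctrl.get_obs(); w=o['eef_rot']; return np.array(o['eef_pos']),R.from_quat([w[1],w[2],w[3],w[0]])
E
python3 - <<'E'
from h import *
for n in ('scene','top'):
    p,d=ctrl.camera(n); cv2.imwrite(f'pics/{n}0.png',p[:,:,::-1]); np.save(n+'0.npy',d)
    print(n,ctrl.calibration(n), (d>0).mean())
print(ctrl.get_obs())
E
```

```text
pics
scene {'fov_y': 52.599363671652824, 'cx': 324.48394430487645, 'cy': 242.7947824904264, 'camera_from_world': array([[-2.81204736e-01,  9.59647591e-01,  6.30596161e-04,
         2.08718609e-01],
       [ 7.46777311e-01,  2.19240135e-01, -6.27899204e-01,
        -3.33739098e-01],
       [-6.02700210e-01, -1.76097315e-01, -7.78294412e-01,
         1.23365064e+00],
       [ 0.00000000e+00,  0.00000000e+00,  0.00000000e+00,
         1.00000000e+00]])} 0.9961002604166667
top {'fov_y': 54.12890496976196, 'cx': 326.4417684587836, 'cy': 250.21106615872907, 'camera_from_world': array([[-0.01160393, -0.9993552 ,  0.03397854, -0.06918085],
       [-0.9893214 ,  0.00653683, -0.14560369,  0.59210237],
       [ 0.14528769, -0.03530527, -0.98875934,  0.76524669],
       [ 0.        ,  0.        ,  0.        ,  1.        ]])} 0.995830078125
{'time_s': 0.1, 'q': array([-1.52631715e+00,  1.81451486e-01,  1.60789181e+00,  5.42003918e-07,
        1.35383162e+00, -2.06312402e-01]), 'dq': array([ 0.00118777, -0.00196229, -0.00117257, -0.00036766,  0.00066194,
        0.00154627]), 'joint_efforts': array([-5.08923295e-04, -4.45882452e+01, -3.52239311e+01, -2.93104131e-04,
        4.20081298e-03, -7.88789663e-06]), 'eef_pos': array([ 0.1426852 , -0.55648663,  0.22059068]), 'eef_rot': array([-6.02973011e-04,  7.89990493e-01, -6.13118582e-01, -5.12166793e-04]), 'wrist_force': array([0.94242932, 0.01828061, 0.35109713]), 'torque': array([-0.01228334, -0.04165359,  0.02074093]), 'opening': 0.9970197295411222}
```

View pics/scene0.png

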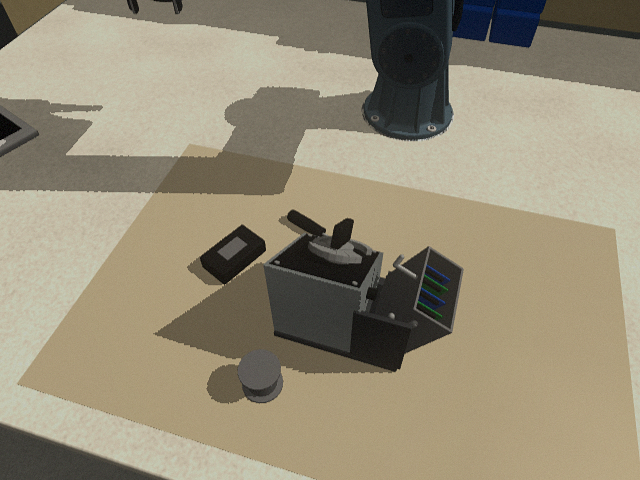

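View pics/top0.png

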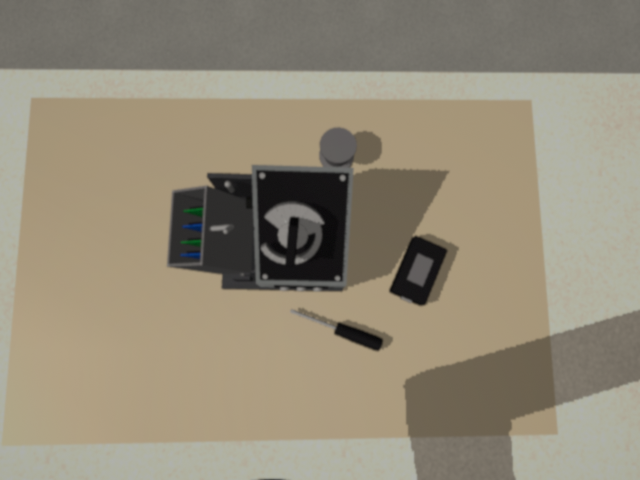

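The top view shows the console centred near (302,226) with its low front facing the robot (knobs at row 288). The bin is tipped out to the left (rim near column 172–205), the cam bar is at (293,240), the spool at (338,148), the brick at (418,270) and the driver at (340,330). Next I'll fit the console's pose from depth.

Run:
```python
from h import *
for n in ('scene','top'):
    d=np.load(n+'0.npy'); P=cloud(n,d)
    np.save(n+'P.npy',P)
    def at(u,v): return np.round(P[v,u]*1000).astype(int)
    if n=='top':
        pts=dict(TL=(256,172),TR=(347,172),BL=(260,280),BR=(343,280),screwTL=(262,176),sTR=(343,178),sBL=(265,277),sBR=(337,279),bar1=(294,222),bar2=(292,262),bar=(293,240),rimo1=(175,193),rimo2=(171,265),rimi1=(206,189),rimi2=(203,265),bolt=(229,228),boltl=(215,230),bench=(100,400),spool=(338,145),brick=(418,270),drv=(360,337))
    else:
        pts=dict(rimA=(430,250),rimB=(461,268),rimC=(451,331),rimD=(414,320),bar=(344,228),bolt=(397,262),spool=(260,365),brick=(233,250),bench=(550,400))
    for k,(u,v) in pts.items(): print(n,k,at(u,v))
# plane of slope: points in top view with z between .1 and .2 on black plate
P=np.load('topP.npy'); S=P[180:200,262:340].reshape(-1,3)
S=np.vstack([S,P[272:278,275:330].reshape(-1,3),P[180:275,330:342].reshape(-1,3)])
c=S.mean(0); n=np.linalg.svd(S-c,full_matrices=False)[2][2]; n*=np.sign(n[2])
for _ in range(3):
    r=(S-c)@n; S=S[abs(r)<.003]; c=S.mean(0); n=np.linalg.svd(S-c,full_matrices=False)[2][2]; n*=np.sign(n[2])
print('slope',c,n,'tilt',np.degrees(np.arccos(n[2])),'yaw',np.degrees(np.arctan2(-n[1],-n[0])),len(S))
P=np.load('sceneP.npy')
```

```text
scene rimA [557 117 154]
scene rimB [558 171 128]
scene rimC [674 170 127]
scene rimD [674 115 132]
scene bar [595 -13 207]
scene bolt [609  73 173]
scene spool [772 -94  56]
scene brick [ 562 -231   34]
scene bench [676 350   0]
top TL [682  30 197]
top TR [ 682 -100  198]
top BL [537  34  92]
top BR [536 -99  95]
top screwTL [677  22 194]
top sTR [673 -94 196]
top sBL [541  25 100]
top sBR [537 -89  99]
top bar1 [608 -24 204]
top bar2 [555 -21 180]
top bar [583 -23 202]
top rimo1 [671 163 128]
top rimo2 [558 164 131]
top rimi1 [668 108 160]
top rimi2 [554 110 159]
top bolt [605  70 176]
top boltl [607  94 155]
top bench [341 315  -2]
top spool [776 -97  57]
top brick [ 557 -234   35]
top drv [ 443 -131   24]
slope [ 0.63233775 -0.04469633  0.16352479] [-0.62523737  0.10519076  0.77331309] tilt 39.34765876423796 yaw -9.550081991783838 494
```

Run:
```python
from h import *
from scipy.optimize import least_squares
for n in ('top','scene'):
    P=np.load(n+'P.npy'); m=(P[...,2]>.075)&(P[...,2]<.21)&(P[...,0]>.5)&(P[...,0]<.72)&(P[...,1]<.042)&(P[...,1]>-.15)
    Q=P[m]
    # inliers of slope: iterative fit with z=a+bx+cy
    w=np.ones(len(Q),bool)
    c=[-.3,.7,0]
    for _ in range(30):
        A=np.c_[np.ones(len(Q)),Q[:,:2]]
        r=Q[:,2]-A@c; med=np.median(r[abs(r)<.02]); w=abs(r-med*(_<3))<(.012 if _<5 else .004)
        c=np.linalg.lstsq(A[w],Q[w,2],rcond=None)[0]
    print(n,'fit',c,'tilt',np.degrees(np.arctan(np.hypot(c[1],c[2]))),'yaw',np.degrees(np.arctan2(c[2],c[1])),w.sum())
    S=Q[w]; rect=cv2.minAreaRect(S[:,:2].astype(np.float32)); print(rect, cv2.boxPoints(rect).round(4).tolist())
    # side edges: per x slice min/max y
    for x in np.arange(.54,.69,.02):
        s=S[abs(S[:,0]-x)<.01]; print(round(x,2),s[:,1].min().round(4),s[:,1].max().round(4))
    for y in np.arange(-.09,.04,.02):
        s=S[abs(S[:,1]-y)<.01]; print('y',round(y,2),s[:,0].min().round(4),s[:,0].max().round(4))
```

```text
top fit [-0.27980711  0.69903614 -0.02328635] tilt 34.96986058689123 yaw -1.9079361734007854 8793
((0.6097310781478882, -0.033579908311367035), (0.1452394425868988, 0.16054512560367584), 88.26016235351562) [[0.5273000001907349, -0.10369999706745148], [0.6877999901771545, -0.10859999805688858], [0.6922000050544739, 0.03660000115633011], [0.5317000150680542, 0.0414000004529953]]
0.54 -0.1038 0.0408
0.56 -0.1044 0.0403
0.58 -0.1052 0.0394
0.6 -0.1059 0.0393
0.62 -0.1066 0.038
0.64 -0.1072 0.0384
0.66 -0.1078 0.0374
0.68 -0.1085 0.0366
y -0.09 0.5279 0.6882
y -0.07 0.5282 0.6886
y -0.05 0.5298 0.6889
y -0.03 0.53 0.6898
y -0.01 0.5303 0.6903
y 0.01 0.5306 0.6914
y 0.03 0.5322 0.6917
scene fit [-0.2741283   0.69095004 -0.02208192] tilt 34.65621390998536 yaw -1.8304799006898662 2969
((0.6094710826873779, -0.03195762634277344), (0.1454094648361206, 0.1631125807762146), 88.21704864501953) [[0.5256999731063843, -0.10209999978542328], [0.6887000203132629, -0.10719999670982361], [0.6931999921798706, 0.03819999843835831], [0.5302000045776367, 0.04320000112056732]]
0.54 -0.1018 0.0419
0.56 -0.1024 0.0419
0.58 -0.1034 0.0415
0.6 -0.1043 0.0411
0.62 -0.1046 0.0407
0.64 -0.1051 0.0399
0.66 -0.106 0.0392
0.68 -0.1069 0.0387
y -0.09 0.527 0.6887
y -0.07 0.5268 0.6892
y -0.05 0.6085 0.6895
y -0.03 0.6171 0.6898
y -0.01 0.5468 0.6918
y 0.01 0.5484 0.6912
y 0.03 0.53 0.6919
```

```bash
cat >> h.py <<'E'
O=np.array([.6099,-.0203,0]); C=R.from_euler('z',-1.8,degrees=True)
def con(P): return (P-O)@C.as_matrix()
TH=np.radians(35)
E1=np.array([np.cos(TH),0,np.sin(TH)]); E2=np.array([0,1.,0]); N=np.array([-np.sin(TH),0,np.cos(TH)])
def slope(L): # console-> slope coords u(up slope),v(y),h
    D=L-np.array([0,0,.146]); return np.stack([D@E1,D@E2,D@N],-1)
E
python3 - <<'E'
from h import *
for n in ('top','scene'):
    L=con(np.load(n+'P.npy')); S=slope(L)
    m=(abs(S[...,0])<.08)&(S[...,1]<.05)&(S[...,1]>-.08)
    for lo,hi in ((.055,.068),(.035,.055)):
        q=S[m&(S[...,2]>lo)&(S[...,2]<hi)]
        r=cv2.minAreaRect((q[:,:2]*1000).astype(np.float32)); print(n,lo,len(q),r, q.mean(0), np.median(q[:,2]))
    q=S[m&(S[...,2]>.010)&(S[...,2]<.027)]; print('disc',cv2.minEnclosingCircle((q[:,:2]*1000).astype(np.float32)),np.median(q[:,2]))
    # bin: y>.07
    b=L[(L[...,1]>.062)&(L[...,1]<.22)&(L[...,2]>.115)&(abs(L[...,0])<.075)]
    print('bin x',np.percentile(b[:,0],[1,99]),'y',np.percentile(b[:,1],[1,50,99.5]),'z max',np.percentile(b[:,2],[1,99]))
    # outer rim
    o=b[b[:,1]>np.percentile(b[:,1],98)-.003]; print('outer',o.mean(0),len(o))
    i=b[(b[:,2]>.152)]; print('inner top',i.min(0),i.max(0))
    K=(L[...,0]>.074)&(L[...,0]<.087)&(L[...,1]>.06)&(L[...,1]<.15)&(L[...,2]>.13); print('bracket', L[K].min(0),L[K].max(0))
    for nm,cn,rad in (('spool',[.775,-.096],.05),('brick',[.557,-.233],.08),('drv',[.45,-.12],.1)):
        P=np.load(n+'P.npy'); k=(np.hypot(P[...,0]-cn[0],P[...,1]-cn[1])<rad)&(P[...,2]>.012)
        print(nm,cv2.minAreaRect(P[k][:,:2].astype(np.float32)),P[k][:,2].max())
# crop
p=cv2.imread('pics/top0.png')[150:310,150:370]; cv2.imwrite('pics/topcrop.png',cv2.resize(p,None,fx=3.4,fy=3.4,interpolation=cv2.INTER_CUBIC))
p=cv2.imread('pics/scene0.png')[200:380,255:475]; cv2.imwrite('pics/scenecrop.png',cv2.resize(p,None,fx=3.3,fy=3.3,interpolation=cv2.INTER_CUBIC))
E
```

```text
top 0.055 411 ((0.9906501770019531, -0.9415340423583984), (13.898338317871094, 63.52190017700195), 85.53114318847656) [ 0.00259499 -0.00108174  0.06112675] 0.061251656033330604
top 0.035 59 ((30.946203231811523, -3.4354209899902344), (13.445061683654785, 3.591355085372925), 80.54634857177734) [ 0.03137818 -0.00348099  0.04544558] 0.04550549235573013
disc ((-0.0674770325422287, 1.0373200178146362), 51.022579193115234) 0.023842270482189294
bin x [-0.06001979  0.06587042] y [0.06653203 0.12706256 0.19066656] z max [0.11548488 0.17596392]
outer [-0.00192918  0.18858235  0.12685309] 237
inner top [-0.06019466  0.07130139  0.15200296] [0.05967091 0.14590719 0.18273094]
bracket [0.07535149 0.0657759  0.13013191] [0.08399412 0.13336363 0.15016554]
spool ((0.7765640020370483, -0.09688137471675873), (0.06381438672542572, 0.06510118395090103), 89.208251953125) 0.05995233639857909
brick ((0.5561119318008423, -0.23681598901748657), (0.06528864055871964, 0.11316754668951035), 65.29035949707031) 0.039798766151231665
drv ((0.49434953927993774, -0.11285967379808426), (0.1530710905790329, 0.1081494018
[... 489 characters left out ...]
x [-0.05954872  0.06588774] y [0.06661777 0.14017165 0.19262269] z max [0.11538822 0.17488808]
outer [0.00334067 0.19058094 0.12709237] 218
inner top [-0.06111438  0.08754228  0.15200508] [0.06030544 0.14884598 0.18213852]
bracket [0.07416203 0.06001553 0.13005675] [0.08512471 0.13591714 0.20168298]
spool ((0.7769762873649597, -0.09434118866920471), (0.0649377703666687, 0.06461632251739502), 58.965980529785156) 0.058758451782502504
brick ((0.5578253269195557, -0.23534445464611053), (0.0682479664683342, 0.10964103788137436), 64.84086608886719) 0.03802879867571807
drv ((0.48706305027008057, -0.1215713769197464), (0.11915037781000137, 0.11066192388534546), 73.72636413574219) 0.10396344122448263
```

View pics/topcrop.png

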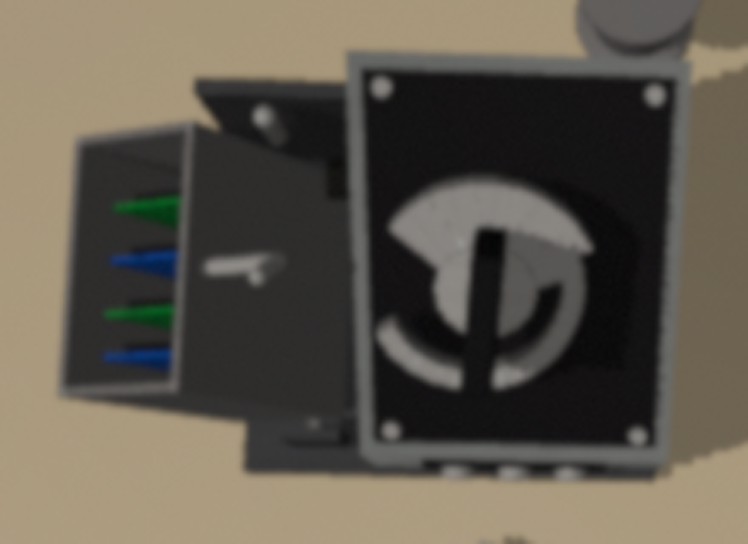

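View pics/scenecrop.png

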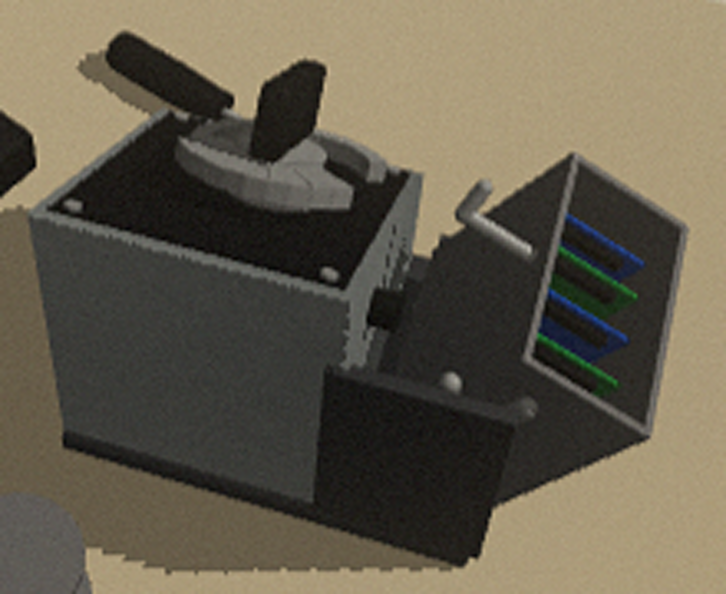

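The cam axis is at the slope centre. The bar lies along the slope, at a cam angle of about +0.07, with the mouth open to the bin. The bin rim at local y=190, z=127 gives a tilt of about 0.5. I'll compute the transit to outside the bin.

```bash
cat >> h.py <<'E'
def w(L): return C.apply(L)+O
def delta(L,Rt=None):
    p,r=tool(); d=r.inv().apply(w(np.array(L))-p); print('shift tool',(d*1000).round(1),'mm')
    if Rt is not None: print('rotvec',(r.inv()*Rt).as_rotvec().round(3))
def Rxz(x,z):
    x=np.array(x,float);z=np.array(z,float);z/=np.linalg.norm(z);x-=z*(x@z);x/=np.linalg.norm(x)
    return C*R.from_matrix(np.c_[x,np.cross(z,x),z])
RP=Rxz([1,0,0],[0,0,-1])
E
python3 -c "
from h import *
delta([0,.26,.30],RP)"
```

```text
shift tool [-653.3 -658.1  -78.2] mm
rotvec [-1.000e-03  1.000e-03 -1.289e+00]
```

```bash
python3 -m pendant '[[[-0.02,-0.02,-0.026,0,0,0,1],[-0.032,-0.032,-0.026,0,0,0,1],[-0.033,-0.033,-0.026,0,0,0,1],[-0.033,-0.033,0,0,0,0,1],[-0.033,-0.033,0,0,0,0,1],[-0.033,-0.033,0,0,0,0,1],[-0.033,-0.033,0,0,0,0,1],[-0.033,-0.033,0,0,0,0,1],[-0.033,-0.033,0,0,0,0,1],[-0.033,-0.033,0,0,0,0,1]]]' && python3 -m pendant '[[[-0.033,-0.033,0,0,0,0,1],[-0.033,-0.033,0,0,0,0,1],[-0.033,-0.033,0,0,0,0,1],[-0.033,-0.033,0,0,0,0,1],[-0.033,-0.033,0,0,0,0,1],[-0.033,-0.033,0,0,0,0,1],[-0.033,-0.033,0,0,0,0,1],[-0.033,-0.033,0,0,0,0,1],[-0.033,-0.033,0,0,0,0,1],[-0.033,-0.033,0,0,0,0,1]]]'; python3 -c "
from h import *
delta([0,.26,.30],RP); print(ctrl.get_obs()['q'])"
```

```text
time_s: 1.1
eef_pos: [0.3683, -0.1748, 0.2965]
eef_rot: [-0.0, 0.79, -0.613, 0.0]
wrist_force: [0.9, -0.9, -0.0]
opening: 0.003
time_s: 2.1
eef_pos: [0.6061, 0.2268, 0.296]
eef_rot: [0.0, 0.79, -0.613, -0.0]
wrist_force: [1.4, -1.2, -0.4]
opening: 0.001
shift tool [ -9.4 -14.7  -4. ] mm
rotvec [ 1.000e-03  0.000e+00 -1.288e+00]
[ 1.75041028e-01  2.92672359e-01  1.32237044e+00 -1.52445737e-04
  1.52736944e+00  1.49475568e+00]
```

```bash
python3 -m pendant '[[[-0.009,-0.015,0,0,0,0,1],[0,0,0,0,0,-0.143,1],[0,0,0,0,0,-0.143,1],[0,0,0,0,0,-0.143,1],[0,0,0,0,0,-0.143,1],[0,0,0,0,0,-0.143,1],[0,0,0,0,0,-0.143,1],[0,0,0,0,0,-0.143,1],[0,0,0,0,0,-0.143,1],[0,0,0,0,0,-0.144,1]]]'
python3 - <<'E'
from h import *
p,d=ctrl.camera('scene'); cv2.imwrite('pics/s1.png',p[:,:,::-1])
delta([0,.23,.13],RP); print(ctrl.get_obs()['q'])
E
```

```text
time_s: 3.1
eef_pos: [0.6177, 0.2373, 0.2959]
eef_rot: [0.0, 1.0, -0.013, -0.001]
wrist_force: [-0.9, -0.2, -0.8]
opening: -0.003
shift tool [  0.2  27.6 165.9] mm
rotvec [0.    0.001 0.012]
[ 1.87761736e-01  3.26167795e-01  1.28028128e+00 -1.60619189e-05
  1.53639414e+00  2.06698903e-01]
```

View pics/s1.png

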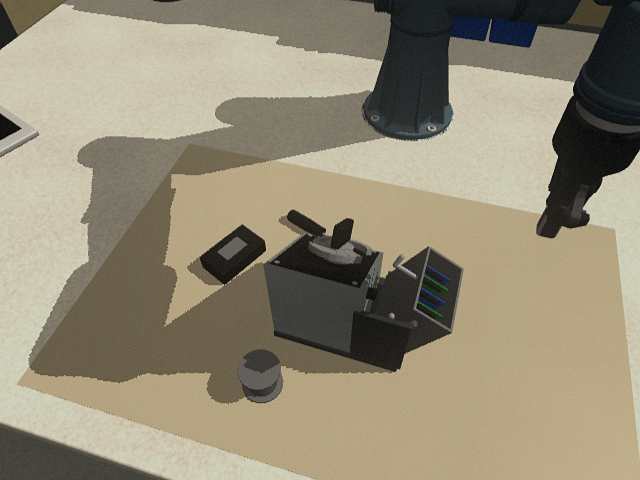

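```bash
python3 -m pendant '[[[0,0,0.03,0,0,0.012,1],[0,0,0.04,0,0,0,1],[0,0,0.04,0,0,0,1],[0,0,0.036,0,0,0,1],[0,0,0.02,0,0,0,1],[0,0.024,0,0,0,0,1],[0,0.02,0,0,0,0,1],[0,0.008,-0.002,0,0,0,1],[0,0.006,-0.003,0,0,0,1],[0,0,0,0,0,0,1]]]'
python3 - <<'E'
from h import *
delta([0,.1524,.145],RP); print(con(tool()[0]))
E
```

```text
time_s: 4.15
eef_pos: [0.6161, 0.1791, 0.1366]
eef_rot: [-0.0, 1.0, -0.023, 0.001]
wrist_force: [0.3, 0.0, 0.2]
opening: 0.004
shift tool [ 0.8 47.1 -8.4] mm
rotvec [-0.    -0.001 -0.014]
[-9.89663834e-05  1.99532057e-01  1.36590029e-01]
```

```bash
python3 -m pendant '[[[0,0.006,-0.001,0,0,-0.014,1],[0,0.006,-0.001,0,0,0,1],[0,0,0,0,0,0,1]]]'; python3 -m pendant '[[[0,0.006,-0.002,0,0,0,1],[0,0.006,-0.002,0,0,0,1],[0,0.004,-0.002,0,0,0,1],[0,0,0,0,0,0,1]]]';  python3 - <<'E'
from h import *
delta([0,.1524,.145],RP); print(con(tool()[0]))
p,d=ctrl.camera('scene'); cv2.imwrite('pics/s2.png',cv2.resize(p[150:400,250:530,::-1],None,fx=2.4,fy=2.4))
E
```

```text
time_s: 4.45
eef_pos: [0.6151, 0.167, 0.1379]
eef_rot: [0.0, 1.0, -0.015, 0.0]
wrist_force: [0.8, 0.7, 0.3]
opening: -0.001
time_s: 4.85
eef_pos: [0.6148, 0.1507, 0.1441]
eef_rot: [0.0, 1.0, -0.015, 0.0]
wrist_force: [0.4, 0.3, -0.3]
opening: 0.001
shift tool [ 0.4 18.6 -0.9] mm
rotvec [ 0.    -0.001  0.001]
[-0.00044481  0.17104524  0.14413481]
```

View pics/s2.png

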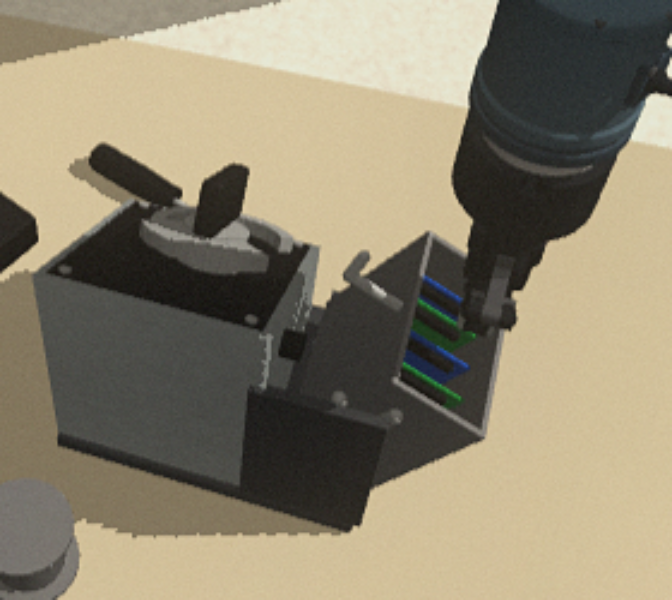

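The picture shows the fingertip at about (490,325), in front of the outer wall's inner face. So it may be over or inside the bin, and the force reads about zero. I'll measure before going further.

Run:
```python
from h import *
for n in ('top','scene'):
    p,d=ctrl.camera(n); cv2.imwrite(f'pics/{n}3.png',cv2.resize(p[:,:,::-1][(150 if n=='top' else 200):,150:][:180,:340],None,fx=2.3,fy=2.3))
    P=cloud(n,d); L=con(P); np.save(n+'L3.npy',L)
    for x in (-.05,-.03,.0,.03,.05):
        q=L[(abs(L[...,0]-x)<.006)&(L[...,1]>.065)&(L[...,1]<.23)&(L[...,2]>.118)&(L[...,2]<.175)]
        q=q[np.argsort(q[:,1])]; o=q[-4:]; print(n,x,'outermost',(o[:, 1:]*1000).round().tolist(),'zmax',(q[q[:,2].argmax()]*1000).round())
# project expected tip point
p,r=tool(); tip=p+r.apply([0,0,ctrl.tips_ahead])
for n in ('top','scene'):
    f,cx,cy,T=cal(n)
    for nm,X in (('tcp',p),('tip',tip),('rimpred',w(np.array([0,.1905,.127])))):
        c=T[:3,:3]@X+T[:3,3]; print(n,nm,cx+f*c[0]/c[2],cy+f*c[1]/c[2],c[2])
print(ctrl.tips_ahead)
```

```text
top -0.05 outermost [[191.0, 127.0], [191.0, 126.0], [191.0, 126.0], [191.0, 126.0]] zmax [-48. 130. 161.]
top -0.03 outermost [[186.0, 121.0], [186.0, 121.0], [187.0, 123.0], [187.0, 126.0]] zmax [-28. 130. 162.]
top 0.0 outermost [[160.0, 168.0], [162.0, 120.0], [164.0, 120.0], [169.0, 119.0]] zmax [ -6.  94. 174.]
top 0.03 outermost [[165.0, 120.0], [166.0, 118.0], [167.0, 119.0], [170.0, 119.0]] zmax [ 31. 130. 162.]
top 0.05 outermost [[175.0, 120.0], [176.0, 132.0], [178.0, 132.0], [183.0, 120.0]] zmax [ 49. 130. 161.]
scene -0.05 outermost [[157.0, 123.0], [158.0, 144.0], [159.0, 124.0], [159.0, 121.0]] zmax [-46. 132. 161.]
scene -0.03 outermost [[159.0, 119.0], [160.0, 120.0], [160.0, 121.0], [187.0, 124.0]] zmax [-33. 133. 161.]
scene 0.0 outermost [[192.0, 127.0], [193.0, 126.0], [193.0, 126.0], [193.0, 125.0]] zmax [ -6.  91. 174.]
scene 0.03 outermost [[193.0, 127.0], [193.0, 128.0], [193.0, 126.0], [193.0, 124.0]] zmax [ 34. 132. 161.]
scene 0.05 outermost [[192.0, 129.0], [193.0, 126.0], [193.0, 125.0], [193.0, 127.0]] zmax [ 54. 132. 161.]
top tcp 178.48721262482897 226.44048198115937 0.7071281163953919
top tip 182.93682791268657 229.57887222130387 0.7318471482210557
top rimpred 169.2457380703981 227.746908943456 0.7231489459017413
scene tcp 445.95083929106136 288.45709613727445 0.7247997470829285
scene tip 442.76745295240625 297.50685506241285 0.7442556415115209
scene rimpred 456.103784524861 298.2222706420202 0.7336587747235854
0.025
```

View pics/scene3.png

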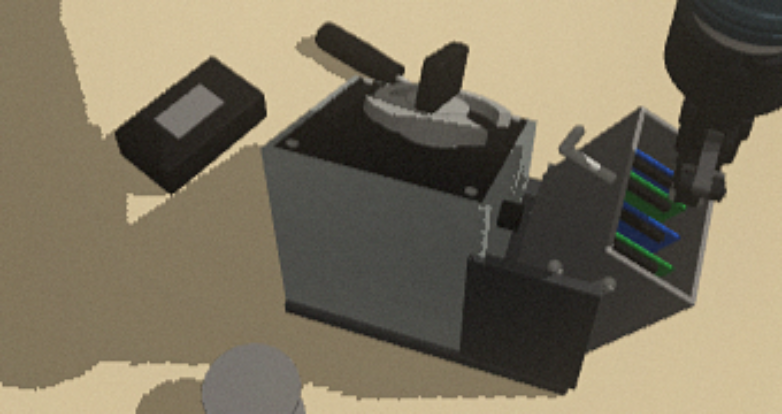

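View pics/top3.png

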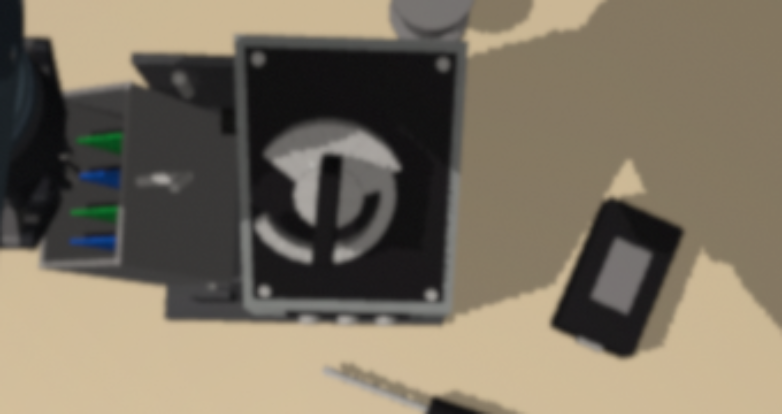

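Run:
```python
from h import *
p,r=tool(); print(con(p))
L=np.load('sceneL3.npy')
for v in range(270,300,3):
    print(v,[tuple((L[v,u,1:]*1000).round().astype(int)) for u in range(436,474,4)])
T=np.load('topL3.npy')
print('top')
for v in range(205,250,6):
    print(v,[tuple((T[v,u,1:]*1000).round().astype(int)) for u in range(150,200,5)])
```

```text
[-0.00077539  0.17176272  0.14367045]
270 [(np.int64(152), np.int64(127)), (np.int64(159), np.int64(113)), (np.int64(160), np.int64(199)), (np.int64(165), np.int64(206)), (np.int64(170), np.int64(206)), (np.int64(171), np.int64(253)), (np.int64(175), np.int64(254)), (np.int64(185), np.int64(215)), (np.int64(216), np.int64(0)), (np.int64(223), np.int64(1))]
273 [(np.int64(154), np.int64(122)), (np.int64(160), np.int64(124)), (np.int64(160), np.int64(208)), (np.int64(163), np.int64(238)), (np.int64(168), np.int64(239)), (np.int64(172), np.int64(250)), (np.int64(176), np.int64(251)), (np.int64(210), np.int64(1)), (np.int64(217), np.int64(-1)), (np.int64(224), np.int64(-1))]
276 [(np.int64(155), np.int64(124)), (np.int64(161), np.int64(120)), (np.int64(160), np.int64(219)), (np.int64(163), np.int64(246)), (np.int64(168), np.int64(247)), (np.int64(173), np.int64(248)), (np.int64(178), np.int64(240)), (np.int64(183), np.int64(242)), (np.int64(218), np.int64(-3)), (np.int64(225), np.int64(1))]
279 [(np.int64(157), np.int64(106)), (np.int64(162), np.int64(117)), (np.int64(159), np.int64(242)
[... 4023 characters left out ...]
4(167), np.int64(94)), (np.int64(162), np.int64(80))]
241 [(np.int64(105), np.int64(456)), (np.int64(166), np.int64(261)), (np.int64(166), np.int64(242)), (np.int64(163), np.int64(229)), (np.int64(159), np.int64(223)), (np.int64(158), np.int64(204)), (np.int64(178), np.int64(109)), (np.int64(173), np.int64(98)), (np.int64(159), np.int64(122)), (np.int64(150), np.int64(128))]
247 [(np.int64(104), np.int64(458)), (np.int64(168), np.int64(253)), (np.int64(165), np.int64(242)), (np.int64(160), np.int64(238)), (np.int64(158), np.int64(224)), (np.int64(182), np.int64(118)), (np.int64(177), np.int64(109)), (np.int64(172), np.int64(100)), (np.int64(166), np.int64(91)), (np.int64(161), np.int64(79))]
```

```bash
python3 - <<'E'
from h import *
L=np.load('sceneL3.npy')
for v in range(276,292,2):
    print(v,[str((L[v,u]*1000).round().astype(int)) for u in range(440,464,3)])
p,r=tool(); print(con(p),r.as_matrix().round(3))
# start picture gripper
P=np.load('sceneP.npy'); m=(P[...,0]<.35)&(P[...,1]<-.4)&(P[...,2]>.1)
q=P[m]; print('start gripper',len(q),q.min(0),q.max(0)); q=q[np.argsort(q[:,2])][:10]; print(q.round(3))
f,cx,cy,T=cal('scene')
for X in ([.143,-.557,.221],[.143,-.557,.196]):
    c=T[:3,:3]@X+T[:3,3]; print(cx+f*c[0]/c[2],cy+f*c[1]/c[2])
E
python3 -c "
import cv2
a=cv2.imread('pics/scene0.png')[0:60,90:220]; cv2.imwrite('pics/g0.png',cv2.resize(a,None,fx=5,fy=5))"
```

```text
276 ['[-38 161 120]', '[ 25 160 206]', '[ 56 161 248]', '[ 54 164 247]', '[ 53 168 247]', '[ 52 171 247]', '[ 53 175 250]', '[ 45 179 241]']
278 ['[-37 162 117]', '[ 31 160 209]', '[ 57 161 246]', '[ 56 165 245]', '[ 56 168 247]', '[ 55 172 248]', '[ 54 175 248]', '[ 53 179 247]']
280 ['[-35 162 115]', '[ 38 160 215]', '[ 59 162 244]', '[ 57 166 243]', '[ 57 169 244]', '[ 58 172 248]', '[ 56 176 246]', '[ 56 179 248]']
282 ['[-41 164 101]', '[  4 164 164]', '[ 60 163 242]', '[ 60 166 243]', '[ 59 170 243]', '[ 59 173 245]', '[ 58 177 245]', '[ 58 180 246]']
284 ['[-22 163 122]', '[  5 165 161]', '[ 12 168 172]', '[ 13 172 175]', '[ 59 170 239]', '[ 60 174 243]', '[ 58 177 241]', '[ 59 181 244]']
286 ['[-19 164 121]', '[ 12 165 165]', '[ 12 169 168]', '[  9 174 165]', '[ 12 177 171]', '[  4 182 162]', '[ 59 178 238]', '[ 61 181 242]']
288 ['[-17 165 118]', '[-20 169 116]', '[ 10 170 160]', '[ 11 174 163]', '[ 12 178 166]', '[  4 183 157]', '[-19 190 127]', '[-115  209    0]']
290 ['[-15 166 116]', '[-19 170 112]', '[-20 175 113]', '[-24 180 109]', '[-19 183 119]', '[-18 187 122]', '[-16 191 126]', '[-109  210    1]']
[-0.00077539  0.17176272  0.14367045] [[ 1.   -0.03  0.  ]
 [-0.03 -1.    0.  ]
 [ 0.   -0.   -1.  ]]
start gripper 218 [ 0.12071721 -0.61023184  0.24333894] [ 0.16647704 -0.49899816  0.27544823]
[[ 0.146 -0.6    0.243]
 [ 0.148 -0.601  0.244]
 [ 0.152 -0.598  0.244]
 [ 0.145 -0.6    0.245]
 [ 0.158 -0.594  0.245]
 [ 0.16  -0.598  0.246]
 [ 0.133 -0.507  0.246]
 [ 0.14  -0.511  0.246]
 [ 0.13  -0.508  0.246]
 [ 0.163 -0.601  0.246]]
158.98222511284425 22.128053886387676
161.92143486767512 33.030514063118005
```

View pics/g0.png

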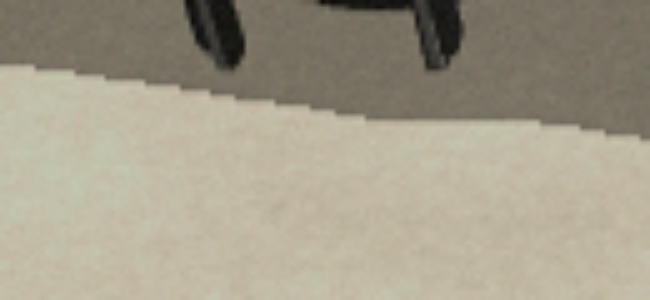

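The depth data contradicts the stated tool geometry. The shut fingertips actually end at z≈0.158, about 14 mm **behind** the reported TCP (z 0.144), not 25 mm ahead of it. The opening picture agrees: the tips were at 0.243 with the TCP at 0.221. So the fingers passed over the rim without touching anything. I'll back out and go about 40 mm lower, trusting the camera.

```bash
python3 -m pendant '[[[0,-0.02,0,0,0,0,1],[0,-0.03,0,0,0,0,1],[0,-0.012,0,0,0,0,1],[0,0,0.02,0,0,0,1],[0,0,0.022,0,0,0,1],[0,0,0.01,0,0,0,1],[0,0,0,0,0,0,1]]]'
python3 - <<'E'
from h import *
print(con(tool()[0]))
for n in ('scene','top'):
    p,d=ctrl.camera(n); L=con(cloud(n,d))
    cv2.imwrite(f'pics/{n}4.png',cv2.resize((p[180:400,330:530] if n=='scene' else p[150:310,60:300])[:,:,::-1],None,fx=2.5,fy=2.5))
    m=(abs(L[...,0])<.03)&(L[...,1]>.20)&(L[...,1]<.27)&(L[...,2]>.05)&(L[...,2]<.2)
    q=L[m]; q=q[np.argsort(q[:,2])]; print(n,len(q),(q[:8]*1000).round(),(np.percentile(q[q[:,2]<.14],[2,98],axis=0)*1000).round() if len(q) else '')
E
```

```text
time_s: 5.7
eef_pos: [0.6148, 0.213, 0.0895]
eef_rot: [0.0, 1.0, -0.015, -0.002]
wrist_force: [0.4, -0.5, 0.3]
opening: -0.001
[-0.00238411  0.23333114  0.08952586]
scene 329 [[  3. 227.  99.]
 [  3. 225. 101.]
 [  3. 227. 102.]
 [  4. 243. 102.]
 [ -9. 223. 104.]
 [  4. 223. 104.]
 [  3. 223. 105.]
 [  2. 226. 106.]] [[ -9. 223. 101.]
 [ 11. 240. 130.]]
top 459 [[ -8. 225. 101.]
 [ -8. 226. 103.]
 [  3. 221. 104.]
 [ -8. 222. 104.]
 [  5. 221. 106.]
 [ -7. 221. 107.]
 [ -1. 222. 107.]
 [-12. 225. 108.]] [[-15. 221. 104.]
 [ 11. 233. 138.]]
```

View pics/scene4.png

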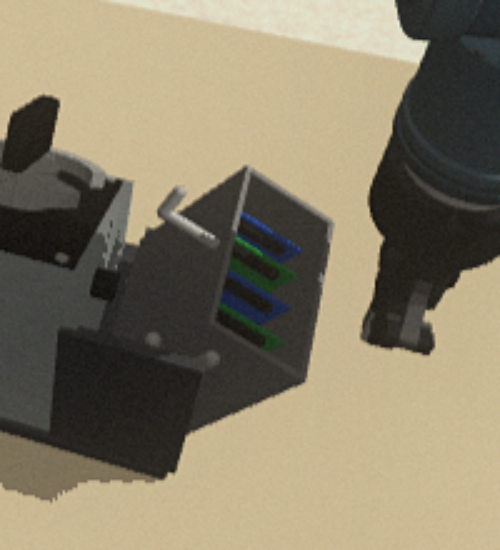

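Both views now agree: the tips are at z≈0.100 with the TCP at 0.0895, and laterally they are where expected. They sit below the rim and outside it, so I can push.

```bash
python3 -m pendant '[[[0,0.02,0,0,0,0,1],[0,0.008,0,0,0,0,1],[0,0.006,-0.001,0,0,0,1],[0,0.005,-0.001,0,0,0,1],[0,0.005,-0.001,0,0,0,1],[0,0,0,0,0,0,1]]]'; python3 -m pendant '[[[0,0.005,-0.001,0,0,0,1],[0,0.005,-0.002,0,0,0,1],[0,0.005,-0.002,0,0,0,1],[0,0,0,0,0,0,1]]]';python3 - <<'E'
from h import *
print(con(tool()[0]))
for n in ('scene','top'):
    p,d=ctrl.camera(n); L=con(cloud(n,d))
    cv2.imwrite(f'pics/{n}5.png',cv2.resize((p[180:400,330:530] if n=='scene' else p[150:310,60:300])[:,:,::-1],None,fx=2.5,fy=2.5))
    for x in (-.05,-.03,.03,.05):
        q=L[(abs(L[...,0]-x)<.006)&(L[...,1]>.065)&(L[...,1]<.2)&(L[...,2]>.11)&(L[...,2]<.175)]
        q=q[np.argsort(q[:,1])]; o=q[-3:]; print(n,x,'outermost',(o[:, 1:]*1000).round().tolist(),'zmax',(q[q[:,2].argmax()]*1000).round())
E
```

```text
time_s: 6.4
eef_pos: [0.6173, 0.1747, 0.0996]
eef_rot: [-0.004, 1.0, -0.015, 0.003]
wrist_force: [-3.8, 17.8, 14.5]
opening: 0.002
time_s: 6.8
eef_pos: [0.6174, 0.1578, 0.1041]
eef_rot: [-0.003, 1.0, -0.015, 0.004]
wrist_force: [0.9, 10.6, 8.1]
opening: 0.001
[0.00194049 0.17829016 0.10414499]
scene -0.05 outermost [[162.0, 141.0], [163.0, 142.0], [163.0, 146.0]] zmax [-49. 101. 168.]
scene -0.03 outermost [[163.0, 142.0], [163.0, 146.0], [163.0, 146.0]] zmax [-33. 103. 168.]
scene 0.03 outermost [[168.0, 149.0], [168.0, 149.0], [168.0, 147.0]] zmax [ 25. 168. 173.]
scene 0.05 outermost [[168.0, 150.0], [168.0, 151.0], [168.0, 150.0]] zmax [ 55. 101. 169.]
top -0.05 outermost [[165.0, 149.0], [166.0, 149.0], [166.0, 148.0]] zmax [-56.  99. 169.]
top -0.03 outermost [[178.0, 168.0], [179.0, 167.0], [180.0, 168.0]] zmax [-25. 168. 175.]
top 0.03 outermost [[165.0, 150.0], [166.0, 148.0], [166.0, 149.0]] zmax [ 25.  99. 168.]
top 0.05 outermost [[166.0, 148.0], [166.0, 149.0], [166.0, 147.0]] zmax [ 45. 100. 167.]
```

View pics/scene5.png

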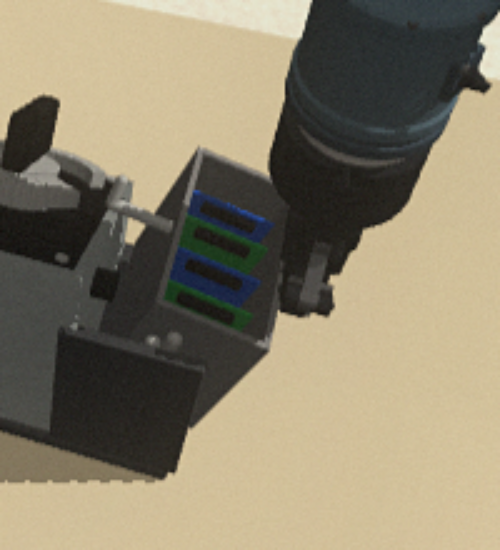

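Now in contact: the rim is at (167,150), a tilt of about 0.25. I'll continue through the catch zone.

```bash
python3 -m pendant '[[[0,0.004,-0.002,0,0,0,1],[0,0.004,-0.002,0,0,0,1],[0,0.004,-0.002,0,0,0,1],[0,0.003,-0.001,0,0,0,1]]]'; python3 -m pendant '[[[0,0.003,-0.001,0,0,0,1],[0,0.002,-0.001,0,0,0,1]]]';python3 -m pendant '[[[0,0.002,0,0,0,0,1],[0,0.001,0,0,0,0,1],[0,0,0,0,0,0,1]]]';python3 - <<'E'
from h import *
print(con(tool()[0]))
for n in ('scene','top'):
    p,d=ctrl.camera(n); L=con(cloud(n,d))
    cv2.imwrite(f'pics/{n}6.png',cv2.resize((p[180:400,330:530] if n=='scene' else p[150:310,60:300])[:,:,::-1],None,fx=2.5,fy=2.5))
    for x in (-.05,-.03,.03,.05):
        q=L[(abs(L[...,0]-x)<.006)&(L[...,1]>.065)&(L[...,1]<.2)&(L[...,2]>.11)&(L[...,2]<.172)]
        q=q[np.argsort(q[:,1])]; o=q[-3:]; print(n,x,'outermost',(o[:, 1:]*1000).round().tolist(),'zmax',(q[q[:,2].argmax()]*1000).round())
E
```

```text
time_s: 7.3
eef_pos: [0.6165, 0.142, 0.1104]
eef_rot: [-0.002, 1.0, -0.015, 0.003]
wrist_force: [-1.4, 10.5, 10.4]
opening: -0.0
time_s: 7.5
eef_pos: [0.6165, 0.1368, 0.1129]
eef_rot: [-0.002, 1.0, -0.015, 0.003]
wrist_force: [-0.9, 7.6, 11.8]
opening: 0.001
time_s: 7.8
eef_pos: [0.6165, 0.1352, 0.1136]
eef_rot: [-0.003, 1.0, -0.015, 0.004]
wrist_force: [-3.7, 13.2, 15.7]
opening: -0.001
[0.00175612 0.1556139  0.11357166]
scene -0.05 outermost [[139.0, 116.0], [139.0, 123.0], [139.0, 127.0]] zmax [-52.  76. 168.]
scene -0.03 outermost [[140.0, 129.0], [140.0, 135.0], [140.0, 135.0]] zmax [-33.  79. 166.]
scene 0.03 outermost [[145.0, 161.0], [145.0, 163.0], [145.0, 162.0]] zmax [ 35.  79. 168.]
scene 0.05 outermost [[145.0, 162.0], [145.0, 162.0], [145.0, 162.0]] zmax [ 52.  76. 167.]
top -0.05 outermost [[143.0, 161.0], [143.0, 161.0], [143.0, 161.0]] zmax [-54.  74. 168.]
top -0.03 outermost [[143.0, 161.0], [143.0, 161.0], [144.0, 160.0]] zmax [-24. 140. 172.]
top 0.03 outermost [[140.0, 164.0], [140.0, 162.0], [141.0, 161.0]] zmax [ 28.  76. 168.]
top 0.05 outermost [[143.0, 162.0], [143.0, 162.0], [143.0, 161.0]] zmax [ 55.  74. 167.]
```

View pics/scene6.png

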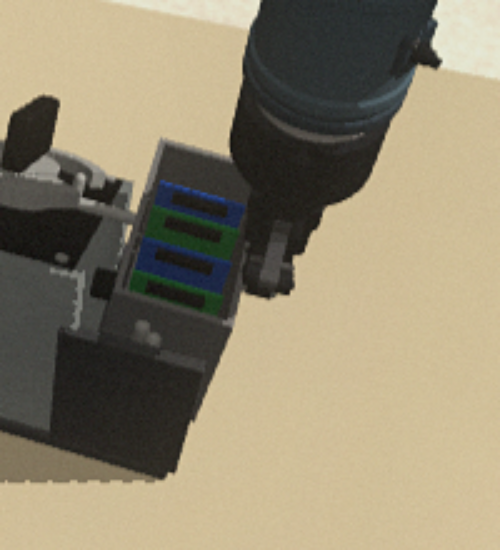

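```bash
python3 -m pendant '[[[0,0.002,0,0,0,0,1],[0,0.001,0,0,0,0,1],[0,0,0,0,0,0,1]]]';python3 -m pendant '[[[0,-0.004,0,0,0,0,1],[0,-0.02,0,0,0,0,1],[0,-0.03,0,0,0,0,1],[0,-0.02,-0.02,0,0,0,1],[0,0,-0.05,0,0,0,1],[0,0,-0.05,0,0,0,1],[0,0,-0.05,0,0,0,1],[0,0,0,0,0,0,1]]]';python3 - <<'E'
from h import *
print(con(tool()[0]))
for n in ('scene','top'):
    p,d=ctrl.camera(n); L=con(cloud(n,d)); np.save(n+'L7.npy',L)
    cv2.imwrite(f'pics/{n}7.png',cv2.resize((p[180:400,250:450] if n=='scene' else p[150:310,140:370])[:,:,::-1],None,fx=2.7,fy=2.7,interpolation=cv2.INTER_CUBIC))
    for x in (-.05,-.03,0,.03,.05):
        q=L[(abs(L[...,0]-x)<.006)&(L[...,1]>.065)&(L[...,1]<.2)&(L[...,2]>.15)&(L[...,2]<.172)]
        q=q[np.argsort(q[:,1])]; o=q[-3:]; print(n,x,'outermost',(o[:, 1:]*1000).round().tolist(),'inner',(q[:3,1:]*1000).round().tolist())
    S=slope(L); b=S[(S[...,1]>.02)&(S[...,1]<.06)&(S[...,2]>.0255)&(S[...,2]<.034)&(abs(S[...,0])<.03)]
    print('bolt tip',len(b),b.mean(0)*1000, b.min(0),b.max(0))
    m=(abs(S[...,0])<.05)&(abs(S[...,1])<.05)&(S[...,2]>.055)&(S[...,2]<.068); q=S[m]
    print('bar',cv2.minAreaRect((q[:,:2]*1000).astype(np.float32)))
E
```

```text
time_s: 8.2
eef_pos: [0.6166, 0.1331, 0.1144]
eef_rot: [-0.003, 1.0, -0.014, 0.004]
wrist_force: [-4.9, 16.5, 19.5]
opening: 0.0
time_s: 9.0
eef_pos: [0.6202, 0.2032, 0.2897]
eef_rot: [-0.001, 1.0, -0.015, 0.008]
wrist_force: [1.4, 0.3, 0.6]
opening: -0.002
[0.00331403 0.22371453 0.28972113]
scene -0.05 outermost [[146.0, 162.0], [146.0, 161.0], [146.0, 163.0]] inner [[77.0, 165.0], [77.0, 166.0], [77.0, 166.0]]
scene -0.03 outermost [[146.0, 163.0], [146.0, 163.0], [146.0, 162.0]] inner [[76.0, 164.0], [77.0, 164.0], [77.0, 165.0]]
scene 0 outermost [[146.0, 162.0], [146.0, 162.0], [146.0, 161.0]] inner [[65.0, 152.0], [65.0, 156.0], [66.0, 156.0]]
scene 0.03 outermost [[146.0, 162.0], [146.0, 162.0], [146.0, 161.0]] inner [[76.0, 166.0], [77.0, 164.0], [77.0, 166.0]]
scene 0.05 outermost [[146.0, 162.0], [146.0, 160.0], [146.0, 161.0]] inner [[76.0, 164.0], [77.0, 164.0], [77.0, 166.0]]
bolt tip 14 [ 2.94393042 30.50549342 26.44873151] [-0.00471243  0.02059674  0.02556091] [0.00690154 0.0399945  0.02813862]
bar ((1.1071434020996094, 1.2957744598388672), (13.48373794555664, 65.17872
[... 160 characters left out ...]
3 outermost [[145.0, 160.0], [145.0, 159.0], [145.0, 157.0]] inner [[74.0, 157.0], [74.0, 153.0], [74.0, 154.0]]
top 0 outermost [[144.0, 161.0], [144.0, 161.0], [145.0, 160.0]] inner [[66.0, 157.0], [66.0, 156.0], [66.0, 156.0]]
top 0.03 outermost [[144.0, 160.0], [144.0, 162.0], [145.0, 160.0]] inner [[74.0, 155.0], [74.0, 153.0], [74.0, 153.0]]
top 0.05 outermost [[144.0, 161.0], [145.0, 160.0], [145.0, 160.0]] inner [[73.0, 151.0], [74.0, 150.0], [74.0, 157.0]]
bolt tip 18 [ 1.20682822 32.83986512 26.75342348] [-0.02935678  0.02014804  0.02550299] [0.02559833 0.03974932 0.02937445]
bar ((0.6680469512939453, -0.9180660247802734), (13.892454147338867, 63.71336364746094), 85.53030395507812)
```

View pics/top7.png

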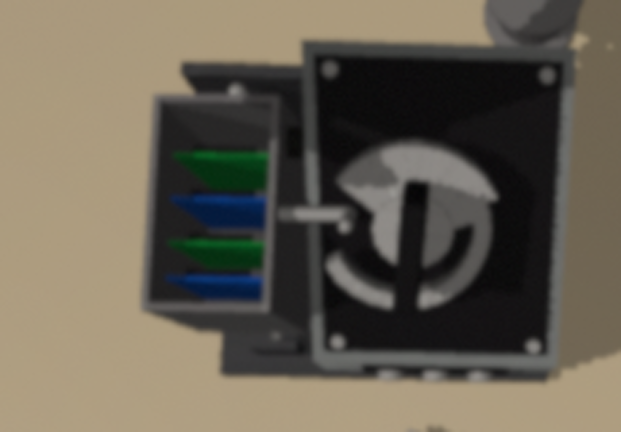

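View pics/scene7.png

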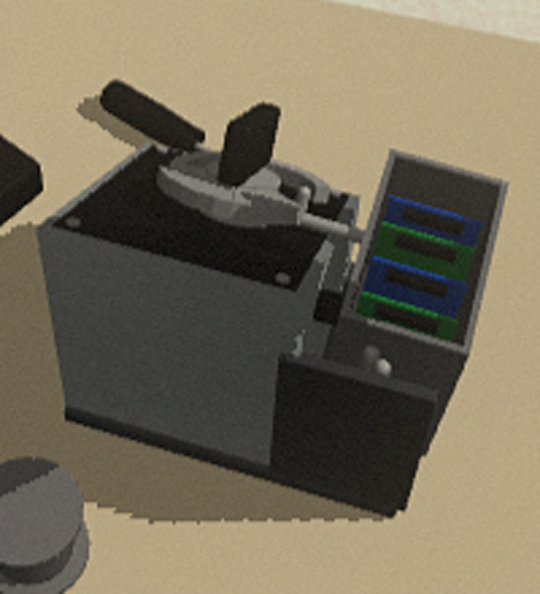

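Run:
```python
from h import *
L=np.load('topL7.npy'); S=slope(L)
for v in range(228,238): print(v,[str((S[v,u]*1000).round().astype(int)) for u in range(262,274,2)])
L=np.load('sceneL7.npy'); S=slope(L); print()
for v in range(247,262,2): print(v,[str((S[v,u]*1000).round().astype(int)) for u in range(356,370,2)])
# bin tilt: plane of inner wall rim vs outer rim from 2 views: fit outer face/rim tops
for n in ('topL7.npy','sceneL7.npy'):
    L=np.load(n); q=L[(abs(L[...,0])<.055)&(L[...,1]>.135)&(L[...,1]<.15)&(L[...,2]>.155)&(L[...,2]<.17)]
    i=L[(abs(L[...,0])<.055)&(abs(L[...,0])>.02)&(L[...,1]>.070)&(L[...,1]<.082)&(L[...,2]>.155)&(L[...,2]<.172)]
    print(n,'outer rim z',np.median(q[:,2]),np.median(q[:,1]),'inner',np.median(i[:,2]),np.median(i[:,1]))
RG=Rxz(np.array([0,1,0])*1.0,-N)
print(RG.as_matrix().round(3))
```

```text
228 ['[ 5 45 11]', '[ 4 42  9]', '[ 4 39 10]', '[ 6 36 13]', '[ 5 33 11]', '[ 0 31 -1]']
229 ['[ 3 45 12]', '[ 3 42 11]', '[ 3 39 11]', '[ 6 36 17]', '[ 5 33 14]', '[ 0 31  4]']
230 ['[ 2 45 12]', '[ 2 42 13]', '[ 4 38 17]', '[ 6 35 21]', '[ 5 33 18]', '[-3 31  1]']
231 ['[ 0 45 12]', '[ 1 42 13]', '[ 4 38 21]', '[ 5 35 23]', '[ 4 32 20]', '[-4 31  1]']
232 ['[-6 46  2]', '[-6 43  1]', '[ 4 38 24]', '[ 4 35 24]', '[ 4 32 24]', '[-6 31  1]']
233 ['[-9 47 -1]', '[-8 43  1]', '[ 3 38 25]', '[ 4 35 27]', '[ 4 32 26]', '[-8 31  1]']
234 ['[-10  46   1]', '[-10  43   0]', '[ 3 37 28]', '[ 4 34 29]', '[ 1 32 24]', '[-9 31  1]']
235 ['[-11  46   1]', '[-11  43   2]', '[ 0 38 26]', '[ 1 35 28]', '[-11  34   2]', '[-11  31   2]']
236 ['[-13  46   2]', '[-13  43   1]', '[-12  40   2]', '[-1 35 27]', '[-13  34   2]', '[-13  31   0]']
237 ['[-14  46   2]', '[-15  43   1]', '[-15  40   1]', '[-14  37   2]', '[-15  34   1]', '[-15  32  -1]']

247 ['[-37  22  16]', '[-37  25  17]', '[-34  28  19]', '[-31  32  20]', '[-30  35  21]', '[-23  39  24]', '[-26  42  24]']
249 ['[-72  18   2]', '[-75  20   
[... 342 characters left out ...]
4]', '[705 124 244]', '[ 3 39 18]', '[-51  35   2]', '[-54  38   2]', '[-57  41   2]']
257 ['[35 35 23]', '[32 37 23]', '[26 39 22]', '[ 4 40 15]', '[-42  37   2]', '[-44  40   2]', '[-44  43   2]']
259 ['[33 35 20]', '[32 38 20]', '[30 40 20]', '[ 3 40 12]', '[ 3 43 13]', '[-36  42   1]', '[-33  45   3]']
261 ['[34 36 17]', '[29 38 16]', '[30 41 17]', '[ 4 41  9]', '[ 4 44 10]', '[ 4 47 11]', '[ 4 50 12]']
topL7.npy outer rim z 0.16108904391700213 0.14141207758171254 inner 0.1648598216119993 0.07543448734110123
sceneL7.npy outer rim z 0.16150957827638213 0.14393039392087964 inner 0.16551971124178225 0.07852793465818422
[[ 0.031  0.819  0.573]
 [ 1.    -0.026 -0.018]
 [ 0.     0.574 -0.819]]
```

Clicked: from both views the tilt is 0.058 and 0.061, and the bolt stands in the mouth about 36 mm from the axis. Next is the cam.

```bash
cat >> h.py <<'E'
AX=np.array([0,0,.146])+E1*.001
def RGa(a): return Rxz([0,1,0],-N)*R.from_rotvec([0,0,a])
E
python3 - <<'E'
from h import *
delta(AX+N*.14,RGa(.075)); print(AX+N*.14,ctrl.get_obs()['q'].round(2))
E
```

```text
shift tool [-80.1 222.9  19.8] mm
rotvec [-0.453  0.486 -1.445]
[-0.07948155  0.          0.26125486] [0.13 0.3  1.34 0.   1.5  0.16]
```

```bash
python3 -m pendant '[[[-0.016,0.04,0,0,0,0,0],[-0.016,0.046,0,0,0,0,0],[-0.016,0.046,0,0,0,0,0],[-0.016,0.046,0,0,0,0,0],[-0.016,0.045,0,0,0,0,0]]]';python3 -m pendant '[[[0,0,0,-0.0453,0.0486,-0.1445,0],[0,0,0,-0.0378,0.0405,-0.1204,0],[0,0,0,-0.0378,0.0405,-0.1204,0],[0,0,0,-0.0378,0.0405,-0.1204,0],[0,0,0,-0.0378,0.0405,-0.1204,0],[0,0,0,-0.0378,0.0405,-0.1204,0],[0,0,0,-0.0378,0.0405,-0.1204,0],[0,0,0,-0.0378,0.0405,-0.1204,0],[0,0,0,-0.0378,0.0405,-0.1204,0],[0,0,0,-0.0378,0.0405,-0.1204,0]]]';  python3 - <<'E'
from h import *
delta(AX+N*.14,RGa(.075)); print(ctrl.get_obs()['q'].round(2))
E
```

```text
time_s: 9.6
eef_pos: [0.5275, -0.0194, 0.2768]
eef_rot: [-0.0, 1.0, -0.015, -0.001]
wrist_force: [0.3, -0.9, 0.0]
opening: 0.499
time_s: 10.6
eef_pos: [0.5284, -0.0176, 0.2767]
eef_rot: [0.18, 0.79, 0.555, 0.187]
wrist_force: [-0.1, 0.6, -0.6]
opening: 0.502
shift tool [-1.  -5.8 14.4] mm
rotvec [-0.076  0.076 -0.22 ]
[-0.31 -0.35  2.07  0.1   0.9  -1.57]
```

```bash
python3 -m pendant '[[[0,0,0,-0.038,0.038,-0.11,0],[0,0,0,-0.038,0.038,-0.11,0],[0,0,0,0,0,0,0]]]';  python3 - <<'E'
from h import *
delta(AX+N*.14,RGa(.075)); print(ctrl.get_obs()['q'].round(2))
pp=tool()[0]; print('tcp slope',slope(con(pp)))
for n in ('scene','top'):
    p,d=ctrl.camera(n); L=con(cloud(n,d)); np.save(n+'L8.npy',L); S=slope(L)
    cv2.imwrite(f'pics/{n}8.png',p[:,:,::-1])
    m=(S[...,2]>.075)&(S[...,2]<.25)&(abs(S[...,0])<.1)&(abs(S[...,1])<.06); q=S[m]; q=q[np.argsort(q[:,2])]
    print(n,(q[:12]*1000).round().tolist())
E
```

```text
time_s: 10.9
eef_pos: [0.5276, -0.0184, 0.2759]
eef_rot: [0.207, 0.711, 0.636, 0.216]
wrist_force: [0.0, -0.6, 0.3]
opening: 0.5
shift tool [ 0.2 -6.1 13.6] mm
rotvec [-0.002  0.002 -0.005]
[-0.39 -0.41  2.15  0.27  0.84 -1.97]
tcp slope [ 0.0070845  -0.0006435   0.15361113]
scene [[6.0, 28.0, 166.0], [11.0, -22.0, 166.0], [16.0, 25.0, 166.0], [12.0, -28.0, 166.0], [13.0, 27.0, 166.0], [17.0, 27.0, 166.0], [17.0, 21.0, 166.0], [-0.0, -22.0, 166.0], [14.0, -26.0, 166.0], [-1.0, -20.0, 167.0], [1.0, 28.0, 167.0], [13.0, -25.0, 167.0]]
top [[14.0, 19.0, 165.0], [-1.0, -23.0, 166.0], [16.0, 19.0, 166.0], [16.0, -28.0, 168.0], [12.0, -24.0, 169.0], [16.0, -29.0, 169.0], [16.0, -26.0, 169.0], [2.0, 20.0, 169.0], [20.0, 18.0, 170.0], [3.0, 20.0, 170.0], [17.0, -27.0, 170.0], [21.0, 23.0, 170.0]]
```

View pics/scene8.png

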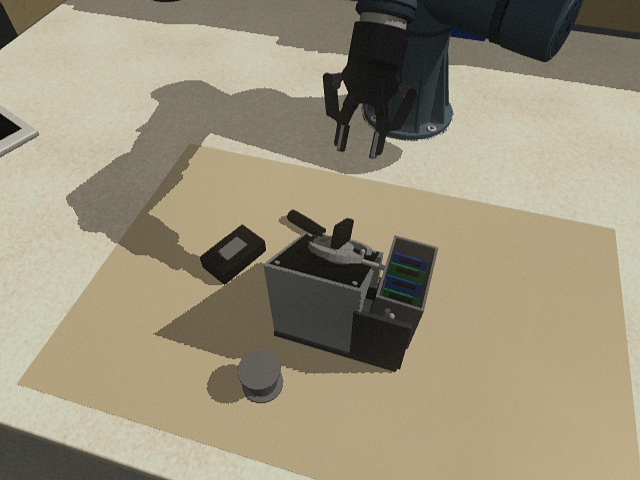

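View pics/top8.png

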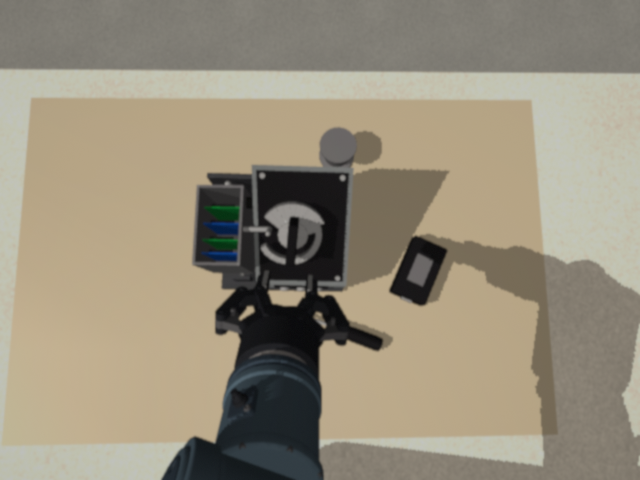

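In both views the half-open tips are at h≈166 mm with the TCP at h=154 mm, which confirms the 12 mm offset along the tool axis. They straddle the bar's axis evenly in v (−28..−20 and +19..+28). I'll lower so the tips end at h≈35.

```bash
python3 -m pendant '[[[0,-0.006,0.02,-0.002,0.002,-0.005,0],[0,0,0.03,0,0,0,0],[0,0,0.03,0,0,0,0],[0,0,0.015,0,0,0,0],[0,0,0,0,0,0,0]]]';  python3 - <<'E'
from h import *
delta(AX+N*.023,RGa(.075)); print(ctrl.get_obs()['q'].round(2))
pp=tool()[0]; print('tcp slope',slope(con(pp)))
for n in ('scene','top'):
    p,d=ctrl.camera(n); L=con(cloud(n,d)); S=slope(L)
    cv2.imwrite(f'pics/{n}9.png',cv2.resize((p[150:340,250:450] if n=='scene' else p[150:310,140:370])[:,:,::-1],None,fx=2.7,fy=2.7,interpolation=cv2.INTER_CUBIC))
    m=(S[...,2]>.066)&(S[...,2]<.25)&(abs(S[...,0])<.1)&(abs(S[...,1])<.06); q=S[m]; q=q[np.argsort(q[:,2])]
    print(n,(q[:10]*1000).round().tolist())
E
```

```text
time_s: 11.5
eef_pos: [0.5786, -0.0184, 0.1945]
eef_rot: [0.206, 0.71, 0.637, 0.217]
wrist_force: [-0.5, 0.4, 0.3]
opening: 0.502
shift tool [-1.1 -1.  34.7] mm
rotvec [-0.003 -0.001 -0.002]
[-0.34 -0.15  2.13  0.31  0.6  -2.01]
tcp slope [0.00213314 0.00093489 0.05767099]
scene [[3.0, -21.0, 69.0], [9.0, 29.0, 70.0], [7.0, -26.0, 70.0], [12.0, 28.0, 70.0], [9.0, -21.0, 70.0], [1.0, -20.0, 71.0], [-6.0, -20.0, 71.0], [5.0, 30.0, 71.0], [-1.0, 30.0, 71.0], [5.0, -20.0, 71.0]]
top [[5.0, 21.0, 71.0], [12.0, -23.0, 73.0], [8.0, 21.0, 73.0], [15.0, 25.0, 74.0], [10.0, 21.0, 74.0], [16.0, 22.0, 75.0], [12.0, -24.0, 75.0], [16.0, 20.0, 75.0], [2.0, -22.0, 75.0], [16.0, 26.0, 76.0]]
```

View pics/scene9.png

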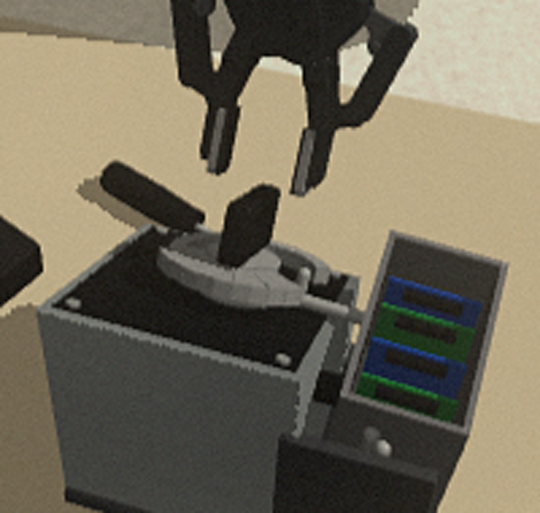

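The jaws straddle the bar (seen at (250,215), fingers at (218,160) and (305,185)). I'll descend and grip.

```bash
python3 -m pendant '[[[-0.001,-0.001,0.015,0,0,0,0],[0,0,0.012,0,0,0,0],[0,0,0.007,0,0,0,0],[0,0,0,0,0,0,0]]]' && python3 -m pendant '[[[0,0,0,0,0,0,0.4],[0,0,0,0,0,0,1],[0,0,0,0,0,0,1],[0,0,0,0,0,0,1],[0,0,0,0,0,0,1]]]';  python3 - <<'E'
from h import *
delta(AX+N*.023,RGa(.075)); print(ctrl.get_obs()['q'].round(2),ctrl.get_obs()['torque'].round(2))
p,d=ctrl.camera('scene'); cv2.imwrite(f'pics/s10.png',cv2.resize(p[150:340,250:450][:,:,::-1],None,fx=2.7,fy=2.7,interpolation=cv2.INTER_CUBIC))
E
```

```text
time_s: 12.0
eef_pos: [0.598, -0.0207, 0.1693]
eef_rot: [0.209, 0.709, 0.637, 0.218]
wrist_force: [0.1, 0.5, 0.1]
opening: 0.501
time_s: 12.5
eef_pos: [0.598, -0.02, 0.1702]
eef_rot: [0.209, 0.709, 0.637, 0.219]
wrist_force: [-2.8, 4.2, 4.0]
opening: 0.149
shift tool [-0.1 -3.1  3.7] mm
rotvec [ 0.004 -0.001  0.001]
[-0.33 -0.06  2.11  0.34  0.53 -2.04] [0.61 0.27 0.25]
```

View pics/s10.png

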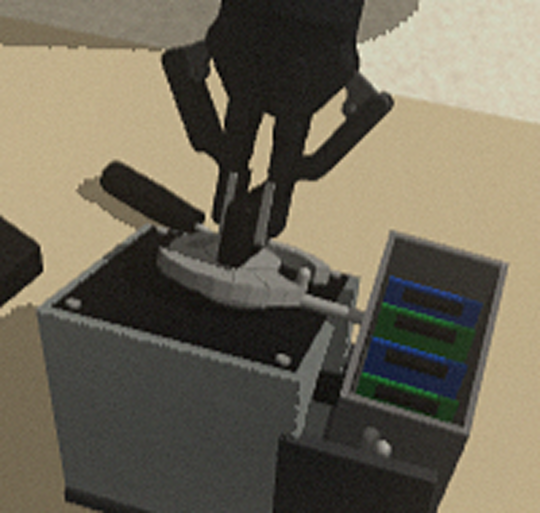

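The grip is good (opening 12.7 mm on the bar) but about 3 mm off the axis along the bar. I'll loosen, re-centre and grip again before turning.

```bash
python3 -m pendant '[[[0,0,0,0,0,0,0.3],[0,0,0,0,0,0,0.3],[0,-0.003,0,0,0,0,0.3],[0,0,0,0,0,0,0.3],[0,0,0,0,0,0,0.3]]]';  python3 - <<'E'
from h import *
delta(AX+N*.025,RGa(.075)); print(slope(con(tool()[0])))
for i in range(3):
    n='scene';p,d=ctrl.camera(n); delta(AX+N*.025)
E
```

```text
time_s: 13.05
eef_pos: [0.5952, -0.0206, 0.1672]
eef_rot: [0.209, 0.709, 0.637, 0.218]
wrist_force: [-0.3, 0.1, 0.4]
opening: 0.35
shift tool [0.8 0.8 0.8] mm
rotvec [0.003 0.    0.   ]
[ 0.00013825 -0.00077013  0.02577166]
shift tool [0.8 0.6 0.8] mm
shift tool [0.8 0.6 0.8] mm
shift tool [0.8 0.5 0.8] mm
```

```bash
python3 -m pendant '[[[0.001,0.001,0,0,0,0,1],[0,0,0,0,0,0,1],[0,0,0,0,0,0,1],[0,0,0,0,0,0,1]]]';  python3 -m pendant '[[[0,0,0,0,0,0.05,1],[0,0,0,0,0,0.08,1],[0,0,0,0,0,0.08,1],[0,0,0,0,0,0.08,1]]]'; python3 -m pendant '[[[0,0,0,0,0,0.1,1],[0,0,0,0,0,0.1,1],[0,0,0,0,0,0.1,1]]]'
python3 - <<'E'
from h import *
delta(AX+N*.025,RGa(.075)); print(slope(con(tool()[0])),ctrl.get_obs()['torque'].round(2),ctrl.get_obs()['q'].round(2))
E
```

```text
time_s: 13.6
eef_pos: [0.5963, -0.0196, 0.1682]
eef_rot: [0.209, 0.709, 0.637, 0.218]
wrist_force: [-3.3, -0.1, 3.5]
opening: 0.156
time_s: 14.0
eef_pos: [0.5963, -0.02, 0.1681]
eef_rot: [0.175, 0.794, 0.527, 0.246]
wrist_force: [-4.9, -2.3, 4.1]
opening: 0.154
time_s: 14.3
eef_pos: [0.5961, -0.0203, 0.168]
eef_rot: [0.137, 0.864, 0.402, 0.269]
wrist_force: [-7.5, -5.3, 5.4]
opening: 0.155
shift tool [ 0.1 -0.5  0.9] mm
rotvec [ 0.003  0.    -0.592]
[ 0.00132105 -0.00043665  0.02590771] [-0.74  0.9  -0.4 ] [-0.33 -0.06  2.11  0.34  0.52 -1.45]
```

Turning smoothly with low forces. I'll look once more to check the hook is passing behind the bolt, then carry on.

```bash
python3 -m pendant '[[[0,0,0,0,0,0.1,1],[0,0,0,0,0,0.1,1],[0,0,0,0,0,0.1,1],[0,0,0,0,0,0.1,1]]]'
python3 - <<'E'
from h import *
print(slope(con(tool()[0])),ctrl.get_obs()['torque'].round(2),ctrl.get_obs()['q'].round(2))
p,d=ctrl.camera('scene'); cv2.imwrite(f'pics/s11.png',cv2.resize(p[150:340,250:450][:,:,::-1],None,fx=2.7,fy=2.7,interpolation=cv2.INTER_CUBIC))
E
```

```text
time_s: 14.7
eef_pos: [0.5958, -0.0206, 0.1677]
eef_rot: [0.081, 0.927, 0.223, 0.291]
wrist_force: [-10.9, -6.8, 5.5]
opening: 0.153
[ 0.00087986 -0.00074945  0.02588868] [-1.06  1.29 -0.55] [-0.33 -0.06  2.11  0.34  0.52 -1.05]
```

View pics/s11.png

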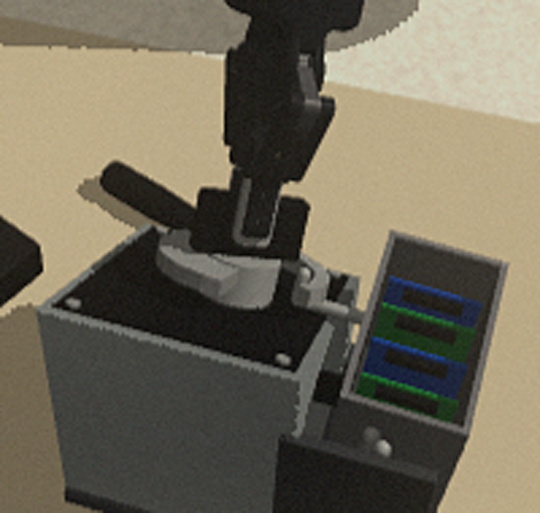

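The bolt at (305,272) is inside the hook (318,290). I'll continue.

```bash
python3 -m pendant '[[[0,0,0,0,0,0.1,1],[0,0,0,0,0,0.1,1],[0,0,0,0,0,0.1,1],[0,0,0,0,0,0.1,1],[0,0,0,0,0,0.1,1]]]'; python3 -m pendant '[[[0,0,0,0,0,0.1,1],[0,0,0,0,0,0.1,1],[0,0,0,0,0,0.1,1],[0,0,0,0,0,0.1,1],[0,0,0,0,0,0.1,1]]]'
python3 - <<'E'
from h import *
print(slope(con(tool()[0])),ctrl.get_obs()['torque'].round(2),ctrl.get_obs()['q'].round(2)); delta(AX+N*.0259,RGa(.075))
E
```

```text
time_s: 15.25
eef_pos: [0.5952, -0.0207, 0.1673]
eef_rot: [0.006, 0.954, -0.013, 0.301]
wrist_force: [-14.3, -7.4, 7.8]
opening: 0.151
time_s: 15.75
eef_pos: [0.5946, -0.0205, 0.1669]
eef_rot: [-0.068, 0.921, -0.248, 0.293]
wrist_force: [-19.2, -6.9, 9.1]
opening: 0.152
[-0.00052977 -0.0006699   0.02583413] [-1.38  1.93 -0.36] [-0.33 -0.06  2.11  0.34  0.52 -0.05]
shift tool [ 1.  -1.3 -0.1] mm
rotvec [ 1.000e-03  2.000e-03 -1.991e+00]
```

```bash
python3 -m pendant '[[[-0.0007,0.001,0,0,0,0.1,1],[0,0,0,0,0,0.1,1],[0,0,0,0,0,0.1,1],[0,0,0,0,0,0.1,1],[0,0,0,0,0,0.1,1]]]'; python3 -m pendant '[[[0,0,0,0,0,0.1,1],[0,0,0,0,0,0.1,1],[0,0,0,0,0,0.1,1],[0,0,0,0,0,0.1,1],[0,0,0,0,0,0.05,1]]]'
python3 - <<'E'
from h import *
print(slope(con(tool()[0])),ctrl.get_obs()['torque'].round(2),ctrl.get_obs()['q'].round(2)); delta(AX+N*.0259,RGa(.075))
E
```

```text
time_s: 16.25
eef_pos: [0.5942, -0.0201, 0.1666]
eef_rot: [-0.139, 0.831, -0.468, 0.267]
wrist_force: [-12.3, -2.1, 6.4]
opening: 0.149
time_s: 16.75
eef_pos: [0.594, -0.0195, 0.1664]
eef_rot: [-0.195, 0.706, -0.642, 0.228]
wrist_force: [-13.1, 0.6, 7.9]
opening: 0.151
[-0.0013231   0.0003      0.02587339] [-0.2   1.35  0.24] [-0.33 -0.06  2.12  0.34  0.52  0.9 ]
shift tool [ 0.6 -2.3 -0. ] mm
rotvec [-1.000e-03  0.000e+00 -2.941e+00]
```

```bash
python3 -m pendant '[[[0,0,0,0,0,0.06,1],[0,0,0,0,0,0.06,1],[0,0,0,0,0,0.03,1]]]'; python3 -m pendant '[[[0,0,0,0,0,0.03,1],[0,0,0,0,0,0.03,1],[0,0,0,0,0,0,1]]]';python3 - <<'E'
from h import *
o=ctrl.get_obs(); n=C.apply(N); print(slope(con(tool()[0])),'torque axis',o['torque']@n,o['q'].round(3)); delta(AX+N*.0259,RGa(.075))
E
```

```text
time_s: 17.05
eef_pos: [0.594, -0.0193, 0.1664]
eef_rot: [0.212, -0.656, 0.692, -0.213]
wrist_force: [-12.8, 1.4, 7.6]
opening: 0.151
time_s: 17.35
eef_pos: [0.594, -0.0193, 0.1665]
eef_rot: [0.218, -0.636, 0.711, -0.207]
wrist_force: [-12.1, 1.7, 7.9]
opening: 0.156
[-0.00128203  0.00051763  0.02588239] torque axis 1.046679883677989 [-0.328 -0.063  2.117  0.344  0.523  1.104]
shift tool [ 0.3 -2.3 -0. ] mm
rotvec [ 1.000e-03 -1.000e-03  3.137e+00]
```

Axis torque has risen to about 1 N·m after 3.14 rad of turn, so this is the stop. I'll release, back straight out along the tool axis and look.

```bash
python3 -m pendant '[[[0,0,0,0,0,0,0.3],[0,0,0,0,0,0,0.2],[0,0,0,0,0,0,0.2],[0,0,0,0,0,0,0.2],[0,0,-0.01,0,0,0,0.2],[0,0,-0.03,0,0,0,0.2],[0,0,-0.04,0,0,0,0.2],[0,0,-0.04,0,0,0,0.2],[0,0,-0.04,0,0,0,0.2],[0,0,0,0,0,0,0.2]]]';python3 - <<'E'
from h import *
for n in ('scene','top'):
    p,d=ctrl.camera(n); L=con(cloud(n,d)); S=slope(L); P=cloud(n,d)
    cv2.imwrite(f'pics/{n}12.png',cv2.resize((p[150:400,200:450] if n=='scene' else p[110:350,140:470])[:,:,::-1],None,fx=2.3,fy=2.3,interpolation=cv2.INTER_CUBIC))
    m=(abs(S[...,0])<.05)&(abs(S[...,1])<.05)&(S[...,2]>.055)&(S[...,2]<.068); q=S[m]
    print(n,'bar',cv2.minAreaRect((q[:,:2]*1000).astype(np.float32)))
    q=L[(abs(L[...,0])<.055)&(L[...,1]>.128)&(L[...,1]<.15)&(L[...,2]>.155)&(L[...,2]<.172)]
    i=L[(abs(L[...,0])<.055)&(abs(L[...,0])>.02)&(L[...,1]>.062)&(L[...,1]<.078)&(L[...,2]>.158)&(L[...,2]<.172)]
    print('outer rim z',np.median(q[:,2]),np.percentile(q[:,1],99),'inner',np.median(i[:,2]),np.median(i[:,1]))
    b=S[(S[...,1]>.015)&(S[...,1]<.05)&(S[...,2]>.0262)&(S[...,2]<.033)&(abs(S[...,0])<.012)]; print('bolt',len(b),np.median(b,0))
    for nm,cn,rad in (('spool',[.775,-.096],.05),('brick',[.557,-.233],.08)):
        k=(np.hypot(P[...,0]-cn[0],P[...,1]-cn[1])<rad)&(P[...,2]>.012)&(P[...,2]<.07); print(nm,cv2.minAreaRect(P[k][:,:2].astype(np.float32)))
E
```

```text
time_s: 18.35
eef_pos: [0.5038, -0.0179, 0.3056]
eef_rot: [0.221, -0.634, 0.71, -0.213]
wrist_force: [0.4, 0.1, 0.5]
opening: 0.397
scene bar ((1.0266532897949219, 1.1723074913024902), (13.85598373413086, 64.40319061279297), 86.22176361083984)
outer rim z 0.1641261655409683 0.13961430886178847 inner 0.16460454119443405 0.071833647488327
bolt 7 [0.00405942 0.01835299 0.02641341]
spool ((0.7767789959907532, -0.09364661574363708), (0.06578715890645981, 0.06414208561182022), 22.637304306030273)
brick ((0.5575898885726929, -0.2351100593805313), (0.06756369024515152, 0.1111631989479065), 65.09986877441406)
top bar ((0.6893959045410156, -0.8924341201782227), (13.951169967651367, 63.60136795043945), 86.7002182006836)
outer rim z 0.16345676454928942 0.13792479545117683 inner 0.16445840815454318 0.06929474169045283
bolt 21 [-0.00219174  0.01726758  0.0264934 ]
spool ((0.7771661877632141, -0.09609372913837433), (0.06441670656204224, 0.06479784101247787), 53.23233413696289)
brick ((0.5560085773468018, -0.23695829510688782), (0.06553013622760773, 0.11320457607507706), 65.2146987915039)
```

View pics/scene12.png

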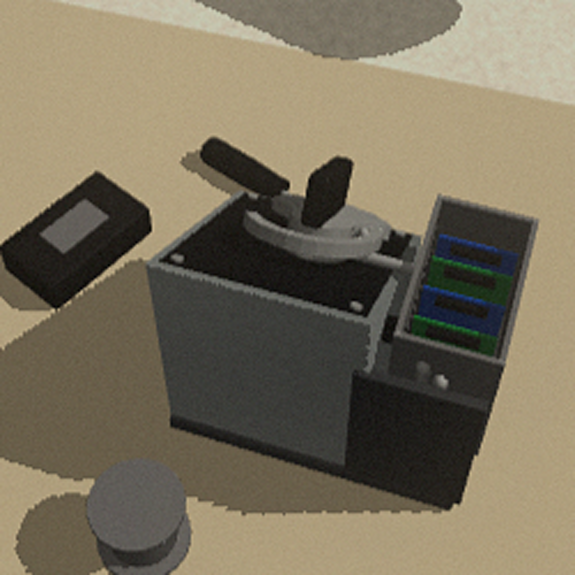

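View pics/top12.png

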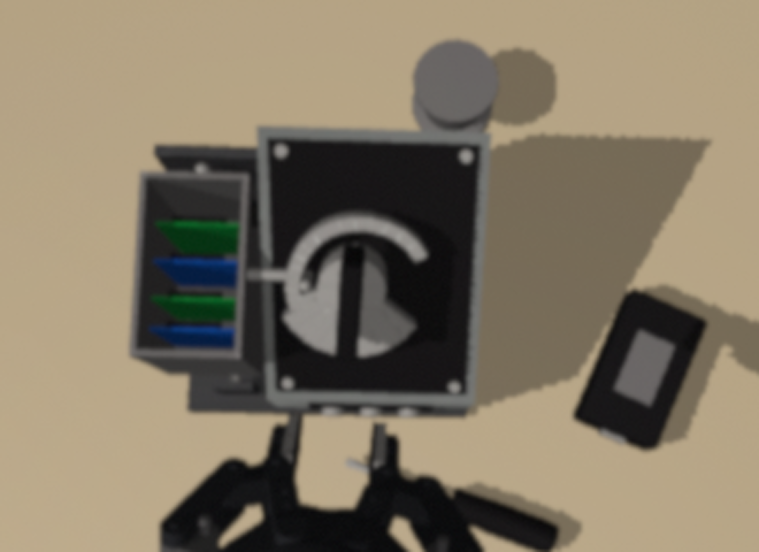

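```bash
python3 -c "
from bench import ctrl
print(ctrl.hand_in())"
```

```text
the job is handed in; nothing more can be done
None
```

The job is done and handed in at about 18.5 s of robot time. I pushed the bin past its catch, then turned the cam disc clockwise half a turn to its stop.

**Bin:** After the push it stayed at a tilt of about 0.06 rad in both views. The bolt stood in the cam's mouth, about 36 mm from the axis.

**Cam:** I turned it about 3.14 rad in one grip, to roughly 3.2 rad, until the torque rose to about 1 N·m at the stop.

**Last checks, after releasing and backing clear:**
- The bin's rim heights show it nearly upright, at about 0.01 rad.
- The hook is round the outside of the bolt. My automatic measure of the bolt's distance failed here: it gave 17–18 mm, probably picking up other parts, so I went by the rim and the pictures.
- The spool and brick are within about 1 mm of where they started. I compared the screwdriver only by eye, and it looked unmoved.
- The wrist force read zero. The highest I saw in any reading was about 26 N, during the push.

**Tool geometry disagreed:** The cameras showed the fingertips about 11–14 mm behind the reported tool point, not 25 mm ahead as stated. Because of this, my first push passed over the bin's rim without touching it. I then corrected for the offset, and two camera views confirmed it both with the tool upright and with it tilted.

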